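# Reset the rinse-line valve: close it, then one turn open

## Robot

A 6-joint arm with a two-finger parallel gripper is mounted at the origin on the work surface. World frame = base frame: x ahead of the robot, y to its left, z up, the work surface at z = 0. Lengths are in mm, angles in rad, forces in N, time in s.
With the tool pointing down it reaches from about 350 to 725 mm from the base axis. Payload 6 kg.
Tool frame: the origin (TCP) lies between the finger pads; the fingertips stand 25 mm ahead of it and the grasp point (between the pads) lies 6 mm ahead of it; z points along the fingers, y is the line along which they close (so a half turn about z gives the same grasp; the last joint's range is limited). The gripper opens to 85 mm and grips with 20 to 120 N. Pads are 22 mm wide; open, the fingers measure 114 mm over their backs; the gripper's body (76 mm by 85 mm) begins 54 mm behind the grasp point. The pads swing forward as they close: fully open they stand 13 mm farther back than shut.
Start: joints at [1.538, 0.04, 0.085, 0, -1.615, -0.334], TCP at [215.151, 560.074, 223.161] pointing down, gripper open.
Joint ranges: [-2.56, 2.56], [-1.29, 2.01], [-1.08, 1.49], [-3.29, 1.98], [-2.81, -0.18], [-2.99, 2.99]. Speed limits (rad/s): [2.57, 2.57, 3.01, 3.14, 3.14, 3.14].

## Interface

Orientations are given as a rotation vector (axis times angle).
In Python, from workcell import arm, eyes gives the robot as it stands. Calls block until the motion is done:
- arm.move_to(position, orientation): joint-space move of the TCP to a pose.
- arm.line_to(position, frame=None, v=150): straight line of the TCP; frame=None keeps the orientation; v is the mean speed in mm/s.
- arm.move_joints(angles): joint-space move.
- arm.grip(opening): finger opening in mm; the grip force is fixed at half the most; returns when the fingers have stopped.
- arm.dwell(seconds).
- arm.ik(position, orientation): joint angles nearest the present ones, or None.
- arm.get_state(): the state.
- eyes.capture(name): name is "scene" or "side" or "wrist"; returns a dict with "pixels" (480x640x3 uint8, red, green, blue), "fx", "fy", "cx", "cy" (pixels), "R" (3x3) and "t" (3): a world point X has camera coordinates R X + t. Camera axes: x right, y down, z forward; pixel columns grow to the right and rows downward; lengths in mm; the calibration is good to about 2 mm. A picture is of the moment at which its call begins. There is no depth.
A pose or a line that the arm cannot do raises arm.IKError and nothing moves.
- arm.finish_job(): hands the job in; it is judged then, once.
The state is a dict: "t": time; "joint_positions": joint angles; "qd": joint speeds; "joint_efforts": joint torques, N m; "eef_pos": TCP position; "tool_rot": TCP orientation; "wrist_force": force on the tool from outside, world axes, zero at the start; "wrist_torque": the same for the moment, N m; "width": finger opening in mm; "grip_force": force on a finger pad.
Only numpy, scipy, OpenCV 4.12 (cv2) and the standard library are available. Lean on these libraries where they do the work, as an engineer would, in place of code of your own. Each camera call takes 0.05 s, during which the arm holds its last target. There are 200 camera calls.

## Task

Close the valve with the large handwheel fully, until it comes up firmly against its stop, then open it again by exactly one full turn and leave it there. Leave the valve with the small handwheel as it is, and do not push the cup, the ring nut or the gasket near the valves out of place.

Things in the scene. Friction and masses are not known exactly. Their poses are not given: they have to be found in the camera images.
- main_valve: fixed valve with the large handwheel, brass in a steel pipe loop. Origin: on the deck under the wheel's axis; z up, x towards the bypass pipe. The pipe loop lies along y at x = 0, 200 mm long, top 58 mm above the deck; the bonnet on the axis is 52 mm across up to 102 mm above the deck, 26 mm across above that
- main_bypass (a point): middle of the level part of the bypass pipe, a fixed 22 mm steel pipe bridging the far edge of the large wheel: along the valve's y at x = +80 mm, its centre 225 mm above the deck, with upright legs at y = -115 and +115 mm. It bars the gripper from the wheel's far side
- main_wheel: large grey level handwheel; origin at the hub centre, 145 mm above the deck. Rim: 12 mm bar on a 140 mm circle; hub 32 mm across; three 9 mm round spokes at 0, 120, 240 degrees from the wheel's x axis, at the origin's height. Clockwise from above closes, to a firm stop. Turns stiffly (0.22 N m), stays where left. Starts 1/4 to 3/4 turn open; where it points when closed is not known
- main_wheel_mark (a point): top of the round boss (16 mm across, 13 mm above the rim's centre line) on the large wheel's rim, at the end of the spoke along the wheel's own x axis, 70 mm from the axis
- main_stem_top (a point): top of the 12 mm steel stem that stands out of the large wheel's hub; it does not turn, it rises 10 mm for each turn of opening. With the valve fully closed it is 166 mm above the deck (21 mm above the wheel's origin)
- small_valve: fixed neighbour valve with the small handwheel, to be left as it is; origin on the deck under its wheel's axis; its pipe loop lies along its y, 150 mm long over the flanges
- small_wheel_mark (a point): top of the boss on the rim of the small handwheel (70 mm wheel, 115 mm above the deck), 35 mm from its axis
- beaker: steel cup, 72 mm across, 85 mm tall; bystander, origin at the centre of its underside
- union_nut: brass ring nut, 44 mm across, 18 mm tall, lying on the deck; bystander, origin at the centre of its underside
- gasket: flat rubber ring, 60 mm across, 6 mm thick, lying on the deck; bystander, origin at the centre of its underside

How it is judged (in metres and radians):
On the way, in this order (a step that is already met when the one before it is completed fails the run):
1. the large valve is fully closed, against its stop (within 15 degrees) (z of main_stem_top in the frame of main_valve below 0.16642 m), for 0.2 s.
2. the large valve is open by one full turn, within 25 degrees (z of main_stem_top in the frame of main_valve between 0.17531 and 0.17669 m), for 0.2 s.
At the end, for the whole second after the job is handed in: The large valve stands one full turn open from its closed stop, within 25 degrees (stem 10 mm up, within 0.7 mm), its wheel at rest; the small valve's wheel is where it was (its boss within 12 mm) (all of step 2 and angular speed of main_wheel below 0.4 rad/s and distance of small_wheel_mark from where it was at the start of the episode below 0.012 m); the robot touches nothing.
It fails at once if the small valve's wheel is turned (distance of small_wheel_mark from where it was at the start of the episode above 0.012 m).
It fails at once if a bystander is displaced by more than 40 mm (distance of any of beaker, union_nut, gasket from where it was at the start of the episode above 0.04 m).
It also fails if it takes over 72 s, if anything falls off the work surface, if the arm or the gripper's body presses on something with over 40 N, if the wrist force passes 120 N, or if a joint passes its speed limit or range.

## Working session

There is one attempt and no reset: what is moved stays moved. The work goes in short steps, each a Python script; the robot and the scene stay as the last script left them, time stands still between calls to the robot, and variables do not carry over. Pictures are saved under pics/ and viewed, at most 10 in all, crops included, and the job is handed in when it is done.

```bash
mkdir -p pics; ls
python3 - <<'E'
from workcell import arm, eyes
import cv2,numpy as np
for n in ("scene","side","wrist"):
    c=eyes.capture(n); cv2.imwrite(f"pics/{n}0.png",c["pixels"][:,:,::-1])
    print(n,c["fx"],c["fy"],c["cx"],c["cy"],np.round(c["R"],3).tolist(),np.round(c["t"],1), -np.array(c["R"]).T@c["t"])
print(arm.get_state())
E
```

```text
pics
scene 608.1608319577967 608.1608319577967 313.119494907263 233.95720067914812 [[0.809, 0.587, 0.007], [0.483, -0.659, -0.576], [-0.334, 0.47, -0.817]] [-441.9 -184.8 1402.3] [ 914.89384874 -521.45043098 1042.60259621]
side 507.07505350139826 507.07505350139826 317.32322601904815 241.76536760184894 [[0.951, -0.309, -0.019], [-0.245, -0.711, -0.659], [0.19, 0.631, -0.752]] [-527.6  225.5  860.8] [ 392.95879339 -546.45588175  785.57867657]
wrist 345.66525278000256 345.66525278000256 321.1715918633696 237.9156298622364 [[-0.358, -0.934, 0.002], [-0.897, 0.344, 0.277], [-0.259, 0.097, -0.961]] [599.5 -36.5 378.1] [279.78825229 535.68083779 372.03173864]
{'t': 0.15, 'joint_positions': array([ 1.53771857e+00,  4.06729853e-02,  8.40481506e-02, -2.86595781e-04,
       -1.61549440e+00, -3.33702291e-01]), 'qd': array([ 0.00163747, -0.00246352,  0.00240326,  0.00328206,  0.000845  ,
       -0.00021984]), 'joint_efforts': array([-2.00979310e-03, -3.68622279e+01,  3.47687566e+01,  6.93626314e+00,
       -4.46547987e-03, -1.52644681e-06]), 'eef_pos': array([215.0318646 , 559.8697486 , 222.42289917]), 'tool_rot': array([ 3.08758708e+00, -5.72646920e-01, -1.33442729e-04]), 'wrist_force': array([ 0.27450634, -0.7358049 , -0.23366376]), 'wrist_torque': array([-0.02196002, -0.05958511, -0.06009331]), 'grip_force': 0.0, 'width': 85.51160012769247}
```

View pics/scene0.png

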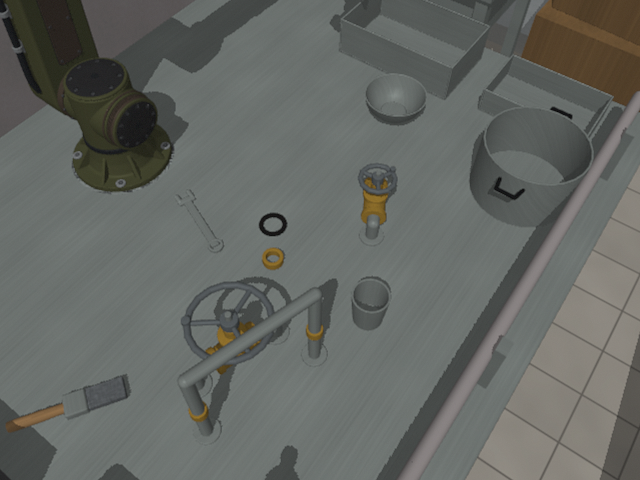

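View pics/side0.png

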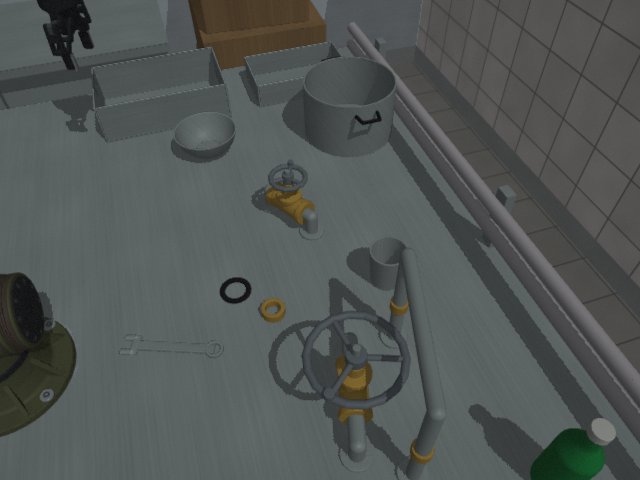

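The scene view shows the large wheel at about (229,320), its bypass from (184,383) to (319,294), and the small valve at (377,180). In the side view the wheel is at (355,358), the bypass runs (407,255)-(437,411), and the small wheel is at (288,178). I'll triangulate these and zoom in.

```bash
cat > h.py <<'E'
import cv2,numpy as np
from workcell import arm, eyes
def P(c): return np.array([[c["fx"],0,c["cx"]],[0,c["fy"],c["cy"]],[0,0,1]])@np.c_[c["R"],c["t"]]
def tri(c1,p1,c2,p2):
    X=cv2.triangulatePoints(P(c1),P(c2),np.float64(p1),np.float64(p2))[:,0]; return X[:3]/X[3]
def plane(c,p,z):
    R=np.array(c["R"]); o=-R.T@c["t"]; d=R.T@np.array([(p[0]-c["cx"])/c["fx"],(p[1]-c["cy"])/c["fy"],1]); return o+d*(z-o[2])/d[2]
def proj(c,X):
    q=P(c)@np.append(X,1); return q[:2]/q[2]
E
python3 - <<'E'
from h import *
a=eyes.capture("scene");b=eyes.capture("side")
for n,p,q in [("stem",(228,314),(354,349)),("bypA",(184,383),(437,411)),("bypB",(319,294),(407,255)),("small",(377,178),(288,178))]:
    print(n,tri(a,p,b,q).round(1))
print("beaker",plane(a,(371,288),85),"nut",plane(a,(273,257),18),plane(b,(272,308),18),"gask",plane(a,(273,224),6))
A=cv2.resize(a["pixels"][265:385,160:300],None,fx=4,fy=4,interpolation=2)
B=cv2.resize(b["pixels"][300:420,295:415],None,fx=4,fy=4,interpolation=2)
cv2.imwrite("pics/ca.png",A[:,:,::-1]);cv2.imwrite("pics/cb.png",B[:,:,::-1])
E
```

```text
stem [ 537.7 -225.5  162.4]
bypA [ 584.6 -363.5  224.4]
bypB [ 652.3 -134.1  216.6]
small [559.4 196.9 115.4]
beaker [679.04714996  -5.67328421  85.        ] nut [464.80527866 -25.5262151   18.        ] [460.34871397 -26.59761339  18.        ] gask [408.28152064  45.56281724   6.        ]
```

View pics/ca.png

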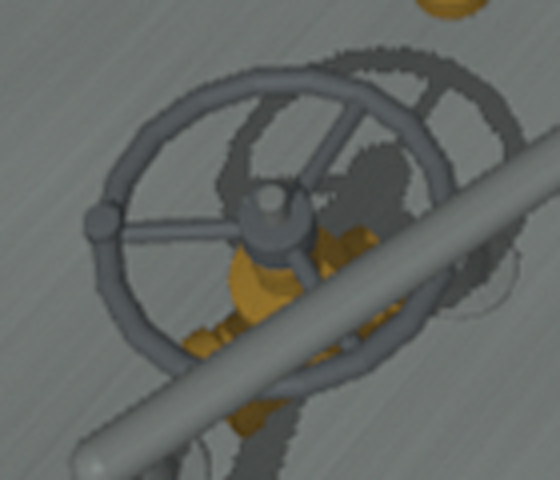

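View pics/cb.png

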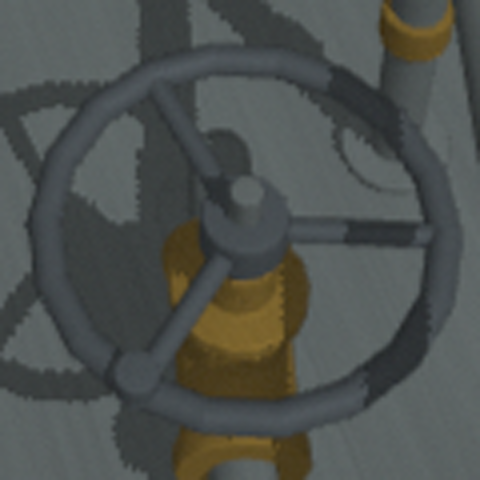

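Crops: the boss top is at (103,218) in crop A, which is scene (185.8,319.5), and at (136,368) in crop B, which is side (329,392). The stem tip is at scene (227.5,313) and side (357,347.5). The spokes and rim are clear in both, so I'll cross-check axis, radius and angles.

Run:
```python
from h import *
a=eyes.capture("scene");b=eyes.capture("side")
ca=lambda p:(160+p[0]/4,265+p[1]/4); cb=lambda p:(295+p[0]/4,300+p[1]/4)
st=tri(a,ca((270,190)),b,cb((248,188)));bo=tri(a,ca((103,218)),b,cb((136,368)))
print("stem",st,plane(a,ca((270,190)),171),plane(b,cb((248,188)),171));print("boss",bo,plane(a,ca((103,218)),158),plane(b,cb((136,368)),158))
def circ(pts):
    A=np.c_[2*pts,np.ones(len(pts))];s=np.linalg.lstsq(A,(pts**2).sum(1),rcond=None)[0];return s[:2],np.sqrt(s[2]+s[0]**2+s[1]**2)
print(circ(np.array([plane(b,cb(p),145)[:2] for p in [(238,60),(446,240),(240,418),(47,235),(92,120),(395,370),(385,110)]])))
print(circ(np.array([plane(a,ca(p),145)[:2] for p in [(285,80),(440,190),(108,265),(140,140),(410,310),(170,345),(290,385)]])))
print("spoke2",tri(a,ca((360,103)),b,cb((158,88))))
```

```text
stem [ 540.03140241 -228.14445882  172.84715416] [ 538.73798248 -226.31792257  171.        ] [ 540.70969592 -229.00653349  171.        ]
boss [ 485.84237551 -270.90538737  155.39706731] [ 486.9902174  -271.37962803  158.        ] [ 485.53145681 -272.42840515  158.        ]
(array([ 541.083003  , -230.01950762]), np.float64(69.77925520530289))
(array([ 539.24148762, -227.89460166]), np.float64(68.92009315288689))
spoke2 [ 530.70882292 -163.56751833  142.7737901 ]
```

Everything agrees: the axis is at (540,-228.5), the fitted radius is 69-70, the boss is at 218.5° and spoke 2 is at 98° (120° apart, as given). In the valve frame the boss is at φ≈235°. I'll straddle and grip a spoke at r=40 and sweep on the near side, φ 80 to 280, clear of the bypass.

```bash
cat >> h.py <<'E'
from scipy.spatial.transform import Rotation as Ro
C=np.array([540.,-228.5]); VX=-16.5; RAD=40; ZG=151
def pose(phi,s,z):
    t=np.radians(phi+VX); y=s*np.array([-np.sin(t),np.cos(t),0]); zz=np.array([0,0,-1.])
    return np.array([*(C+RAD*np.array([np.cos(t),np.sin(t)])),z]), Ro.from_matrix(np.c_[np.cross(y,zz),y,zz]).as_rotvec()
def side(phis):
    best=None
    for s in (1,-1):
        js=[arm.ik(*pose(p,s,z)) for p in phis for z in (ZG,230)]
        if any(j is None for j in js): continue
        m=max(abs(j[5]) for j in js)
        if best is None or m<best[0]: best=(m,s)
    return best
def moment(phi):
    st=arm.get_state(); t=np.radians(phi+VX); f=np.array(st["wrist_force"])
    ft=f@[-np.sin(t),np.cos(t),0]
    return RAD/1000*ft+st["wrist_torque"][2], ft, np.linalg.norm(f)
def take(phi,s):
    arm.grip(26); arm.move_to(*pose(phi,s,230)); arm.line_to(pose(phi,s,ZG)[0],v=120); arm.grip(0)
    st=arm.get_state(); print("taken",phi,"width",st["width"],"t",st["t"])
def drop(phi,s):
    arm.grip(26); arm.line_to(pose(phi,s,230)[0],v=150)
def sweep(p0,p1,s,step,lim=0.6):
    """turn the gripped spoke from p0 to p1 (valve frame, deg); stops at the limit moment"""
    n=max(1,int(np.ceil(abs(p1-p0)/step)))
    for p in np.linspace(p0,p1,n+1)[1:]:
        x,o=pose(p,s,ZG); arm.line_to(x,o,v=60)
        m,ft,f=moment(p); print(f"{p:.0f}:{m:.2f}/{ft:.0f}/{f:.0f}",end=" ")
        if abs(m)>lim or f>60: print("LIMIT"); return p
    print("t",arm.get_state()["t"]); return p
E
python3 - <<'E'
from h import *
print(side(range(80,281,20)),side((235,180,130,82)))
b=side((235,180,130,82)); s=b[1]
p=arm.get_state()
arm.line_to([215,560,320]); x,o=pose(235,s,320); arm.move_to(x,o)
take(235,s); print(moment(235))
b=eyes.capture("side");cv2.imwrite("pics/grip.png",cv2.resize(b["pixels"][280:430,260:460],None,fx=4,fy=4)[:,:,::-1])
E
```

```text
None (np.float64(2.3518580766287176), 1)
taken 235 width -0.023171662261498333 t 6.4
(np.float64(0.05150781306350867), np.float64(0.5960202496397558), np.float64(0.832814972453931))
```

View pics/grip.png

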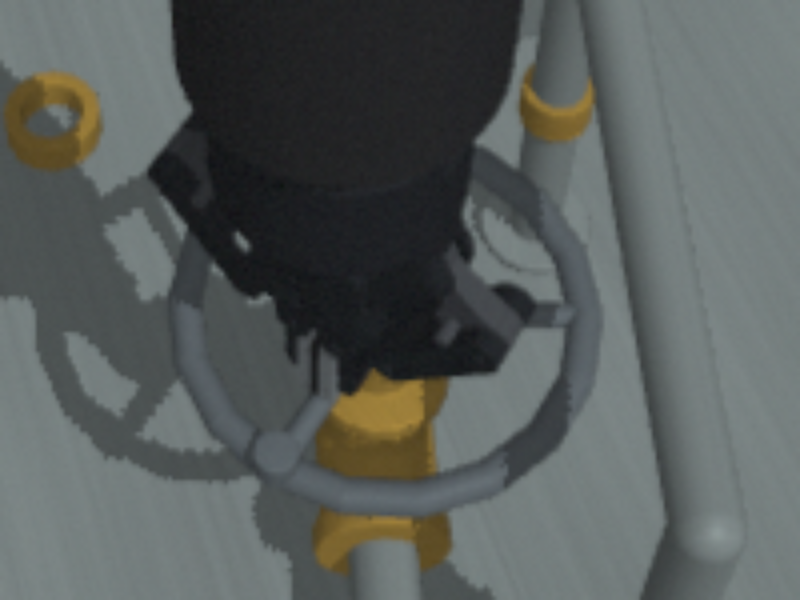

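The crop shows the fingers around or just above the boss spoke at about side (341,372), with the boss unmoved at (329.5,393). The width reads 0, though, so I'll check the pose and grip force.

Run:
```python
from h import *
st=arm.get_state(); print(st["eef_pos"],st["tool_rot"],st["width"],st["grip_force"],pose(235,1,ZG), st["t"])
w=eyes.capture("wrist");cv2.imwrite("pics/w1.png",w["pixels"][:,:,::-1])
```

```text
[ 508.78573013 -253.41521351  151.21049263] [2.9658001e+00 1.0356900e+00 4.4096341e-04] -0.07136203590202092 0.0 (array([ 508.69567373, -253.40058547,  151.        ]), array([2.96594313, 1.03575371, 0.        ])) 6.45
```

View pics/w1.png

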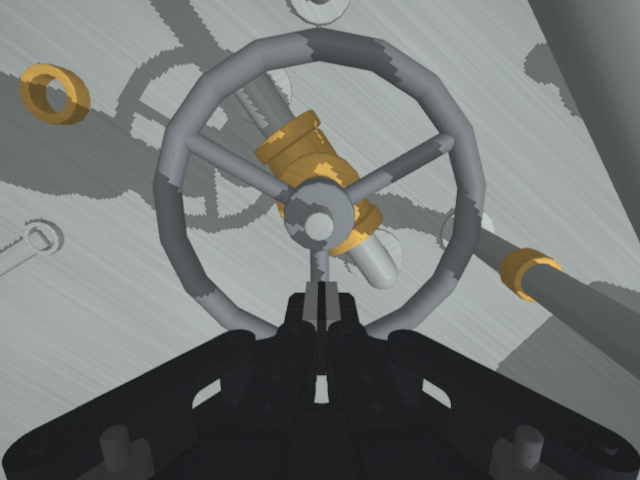

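The wrist view shows the spoke entering under the closed pads at (320,285), with hub and spokes evenly placed. I'll check by projection whether the pads reach the spoke's height.

Run:
```python
from h import *
w=eyes.capture("wrist"); st=arm.get_state()
t=np.radians(235+VX);u=np.array([np.cos(t),np.sin(t)])
print("cam",-np.array(w["R"]).T@w["t"], "hub",proj(w,[*C,172]))
for r in (29,40,51,69):
    print(r,[(z,proj(w,[*(C+r*u),z]).round(0).tolist()) for z in (126,145,151,165,185)])
for z in (126,145,165): print(z,"mm/px",1/np.linalg.norm(proj(w,[*(C+29*u+np.array([-u[1],u[0]])),z])-proj(w,[*(C+29*u),z])))
```

```text
cam [ 562.81497013 -208.75406776  300.87722161] hub [324.18269502 220.11015319]
29 [(126, [323.0, 253.0]), (145, [323.0, 266.0]), (151, [324.0, 271.0]), (165, [324.0, 283.0]), (185, [324.0, 305.0])]
40 [(126, [323.0, 273.0]), (145, [323.0, 287.0]), (151, [324.0, 292.0]), (165, [324.0, 306.0]), (185, [324.0, 331.0])]
51 [(126, [323.0, 291.0]), (145, [323.0, 308.0]), (151, [323.0, 313.0]), (165, [324.0, 329.0]), (185, [324.0, 356.0])]
69 [(126, [323.0, 320.0]), (145, [323.0, 339.0]), (151, [323.0, 346.0]), (165, [324.0, 364.0]), (185, [324.0, 395.0])]
126 mm/px 0.5335382993117012
145 mm/px 0.48073172756523624
165 mm/px 0.42514586202498184
```

The visible fingertip edge (row 283) fits a tip that is not below the spoke, so the shut pads probably sit above it. I'll go deeper in steps and read the width each time. Both the stem clearance and the bonnet (102) allow it.

Run:
```python
from h import *
for z in (143,136):
    arm.grip(26); print("open",arm.get_state()["width"],moment(235)); arm.line_to(pose(235,1,z)[0],v=60); print(moment(235)); arm.grip(0)
    st=arm.get_state(); print(z,st["eef_pos"],st["width"],st["grip_force"],moment(235),st["t"])
    if st["width"]>4: break
w=eyes.capture("wrist");cv2.imwrite("pics/w2.png",w["pixels"][:,:,::-1])
```

```text
open 26.10670301143757 (np.float64(-0.006287671245493479), np.float64(0.11138875294235132), np.float64(0.21720482269242236))
(np.float64(0.005014838044571247), np.float64(0.6852718349052153), np.float64(1.366744648939762))
143 [ 508.76183417 -253.4173352   143.14546223] -0.1921516168495298 0.0 (np.float64(0.0409978068503062), np.float64(0.24281383018177705), np.float64(1.018009310957861)) 7.5667
open 25.732797438114268 (np.float64(-0.001379536924327375), np.float64(-0.02151522399224358), np.float64(0.8969506531019933))
(np.float64(-0.003712084905995594), np.float64(0.005353246629591107), np.float64(0.33944797763303275))
136 [ 508.43266471 -253.23628911  136.14703865] 5.572109297754368 59.08415079116821 (np.float64(-0.018190979094663218), np.float64(-3.4815610502419396), np.float64(3.9810725872143315)) 8.5167
```

View pics/w2.png

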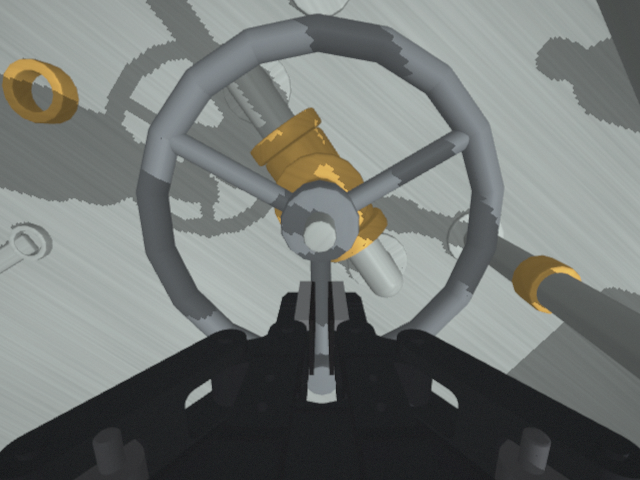

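Going 7 mm deeper caught the spoke: width 5.6 at 59 N, with the spoke at (320,300) lying between the pads. That is only a partial hold on a 9 mm bar, so the real tips stand farther back than stated. I'll go a little deeper with a force check.

Run:
```python
from h import *
for z in (131,127):
    arm.grip(26); arm.line_to(pose(235,1,z)[0],v=40); m=moment(235); print(m)
    if m[2]>6: break
    arm.grip(0)
    st=arm.get_state(); print(z,st["eef_pos"],st["width"],st["grip_force"],moment(235),st["wrist_force"],st["t"])
    if st["width"]>8.3: break
```

```text
(np.float64(0.01573710259714676), np.float64(-0.029776928068713238), np.float64(0.8398426753789838))
131 [ 508.46874376 -253.21735059  131.12956093] 6.267441524508472 58.98084282875061 (np.float64(-0.034385155014973426), np.float64(-3.811260034026496), np.float64(4.369194459660545)) [-2.66105234  2.75325012  2.10434656] 9.475
(np.float64(0.03987817258386129), np.float64(-0.03701252343979361), np.float64(0.5333309042832198))
127 [ 508.47674316 -253.20006177  127.12259845] 6.2500099397945235 58.93806338310242 (np.float64(0.014569464704047103), np.float64(-2.8405554049762443), np.float64(3.089981184392463)) [-2.15672304  1.9140661   1.11035147] 10.35
```

The width plateaus at 6.3, so the grip is full and clearance is still free. I'll use a grip height of 129 and start the closing sweep.

```bash
sed -i 's/ZG=151/ZG=129/' h.py
python3 - <<'E'
from h import *
p=sweep(235,195,1,10); 
if p==195: p=sweep(195,82,1,5)
print(p,arm.get_state()["width"],arm.get_state()["t"])
E
```

```text
225:-0.20/0/8 215:-0.06/3/13 205:-0.10/4/14 195:-0.11/5/16 t 11.65
190:0.03/5/17 185:-0.00/6/18 180:0.04/6/19 175:0.08/6/19 170:0.05/6/20 166:0.03/6/21 161:-0.01/6/22 156:-0.02/5/21 151:0.02/5/21 146:0.03/5/21 141:0.10/5/22 136:0.05/4/21 131:0.06/4/21 126:-0.03/3/21 121:0.06/4/22 116:-0.02/2/19 111:-0.01/2/19 107:-0.01/1/19 102:0.08/3/18 97:0.05/2/19 92:0.05/2/18 87:0.02/2/17 82:0.26/5/17 t 17.4
82.0 6.498812193323646 17.4
```

Run:
```python
from h import *
b=side((202,160,120,82));print(b)
drop(82,1)
arm.move_to(*pose(202,b[1],230))
a=eyes.capture("scene"); bb=eyes.capture("side");w=eyes.capture("wrist")
t=np.radians(82+VX);X=[*(C+70*np.array([np.cos(t),np.sin(t)])),158]
print("expect",proj(a,X),proj(bb,X),proj(w,X),arm.get_state()["t"])
im=np.hstack([cv2.resize(a["pixels"][265:385,160:300],(400,343)),cv2.resize(bb["pixels"][300:420,295:415],(400,343))])
cv2.imwrite("pics/s3.png",im[:,:,::-1])
```

```text
(np.float64(1.7373338972421095), 1)
expect [266.61011603 299.07214783] [359.0062086  309.24208595] [223.38582975 128.70053172] 20.575
```

View pics/s3.png

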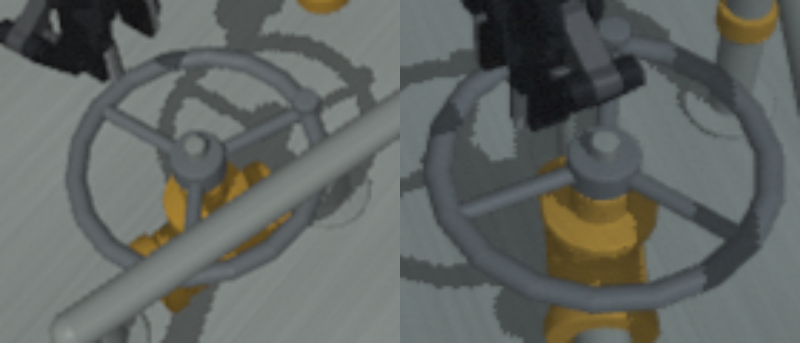

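Boss is at scene (267.5,300) and side (359.5,309.8), matching the predicted 82° position to within 1 px. The wheel has turned 153° without slipping. On to the next spoke.

Run:
```python
from h import *
take(202,1)
p=sweep(202,82,1,5)
st=arm.get_state();print(p,st["width"],st["t"],st["eef_pos"]-pose(p,1,ZG)[0])
```

```text
taken 202 width 5.729915633747087 t 22.3333
197:0.04/4/6 192:0.03/5/7 187:0.03/6/8 182:-0.08/5/7 177:0.02/7/9 172:-0.04/7/9 167:0.95/14/16 LIMIT
167.0 6.658046394365716 24.0833 [-0.5834846  -3.33057051  1.0272883 ]
```

The stop came in firmly at φ≈171.6° (moment jumped to 0.95 N m with a 3 mm lag), 184° from the start. That fits 0.51 turn and the measured stem height. Hold briefly, then open 360°.

Run:
```python
from h import *
arm.dwell(0.3)
print("ik s=-1",[None if (j:=arm.ik(*pose(p,-1,ZG))) is None else round(j[5],2) for p in (138,155,200,240,275)],"s=1",[None if (j:=arm.ik(*pose(p,1,ZG))) is None else round(j[5],2) for p in (171,235,255,258)])
x,o=pose(171.6,1,ZG); arm.line_to(x,o,v=60); print(moment(171.6))
p=sweep(171.6,255.6,1,10,lim=2)
drop(p,1); arm.dwell(0.05); print(arm.get_state()["t"])
arm.move_to(*pose(200,1,230)); a=eyes.capture("scene"); bb=eyes.capture("side")
t=np.radians(255.6-120+VX);X=[*(C+70*np.array([np.cos(t),np.sin(t)])),158]
print("expect",proj(a,X),proj(bb,X))
im=np.hstack([cv2.resize(a["pixels"][265:385,160:300],(400,343)),cv2.resize(bb["pixels"][300:420,295:415],(400,343))])
cv2.imwrite("pics/s4.png",im[:,:,::-1])
```

```text
ik s=-1 [np.float64(-2.6), np.float64(-2.28), np.float64(-1.44), np.float64(-0.7), np.float64(-0.07)] s=1 [np.float64(1.15), np.float64(2.35), np.float64(2.72), np.float64(2.77)]
(np.float64(0.23916363069942628), np.float64(7.2811774273725005), np.float64(10.145033260350308))
181:0.09/6/8 190:0.12/5/8 200:0.08/4/7 209:0.12/3/7 218:0.05/0/7 228:0.12/-0/7 237:0.07/-2/8 246:0.10/-4/9 256:0.04/-6/11 t 27.4833
28.6833
expect [236.36030675 280.73141152] [318.81932799 322.42015517]
```

View pics/s4.png

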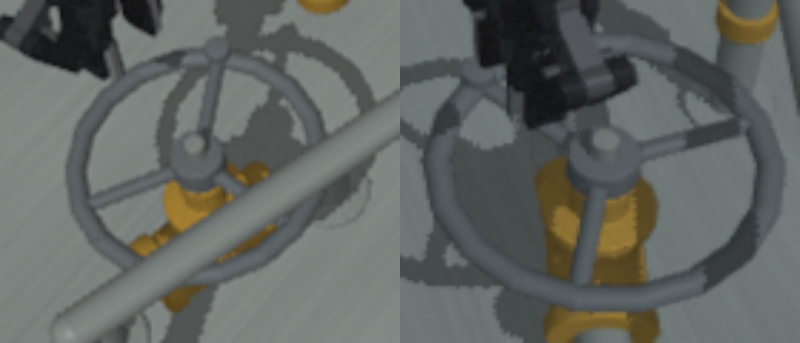

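The boss is at scene (236,280.7), exactly as predicted, so it is 84° open. 276° remain.

Run:
```python
from h import *
take(135.6,-1); p=sweep(135.6,275,-1,12,lim=2); drop(p,-1)
take(155,-1); p=sweep(155,275,-1,12,lim=2); drop(p,-1)
take(155,-1); p=sweep(155,171.6,-1,9,lim=2); drop(p,-1)
arm.line_to(pose(p,-1,300)[0],v=200)
a=eyes.capture("scene"); bb=eyes.capture("side"); print(arm.get_state()["t"])
for k in (0,120,240):
    t=np.radians(171.6+k+VX);X=[*(C+70*np.array([np.cos(t),np.sin(t)])),158]; print(k,proj(a,X),proj(bb,X))
im=np.hstack([cv2.resize(a["pixels"][265:385,160:300],(400,343)),cv2.resize(bb["pixels"][300:420,295:415],(400,343))])
cv2.imwrite("pics/s5.png",im[:,:,::-1])
```

```text
taken 135.6 width 6.502924283753034 t 34.875
147:0.04/6/9 159:-0.00/4/10 170:-0.00/3/11 182:0.06/2/11 194:0.01/-1/12 205:0.08/-2/11 217:0.08/-3/11 229:0.11/-3/10 240:0.01/-6/9 252:0.04/-6/9 263:0.03/-7/9 275:0.04/-7/9 t 39.075
taken 155 width 6.154563789561481 t 43.6417
167:0.01/6/8 179:0.00/2/8 191:0.07/1/9 203:0.07/-1/9 215:0.08/-2/10 227:0.11/-3/9 239:0.02/-6/10 251:0.00/-7/9 263:0.02/-8/10 275:0.11/-8/11 t 47.225
taken 155 width 6.951726103798989 t 51.7917
163:0.02/5/8 172:0.06/4/8 t 52.375
54.125
0 [210.68816198 284.92851477] [305.8239925  346.66974727]
120 [201.99662925 352.03626825] [379.72692715 395.77594028]
240 [271.25609393 318.38104898] [383.01027662 316.82421873]
```

View pics/s5.png

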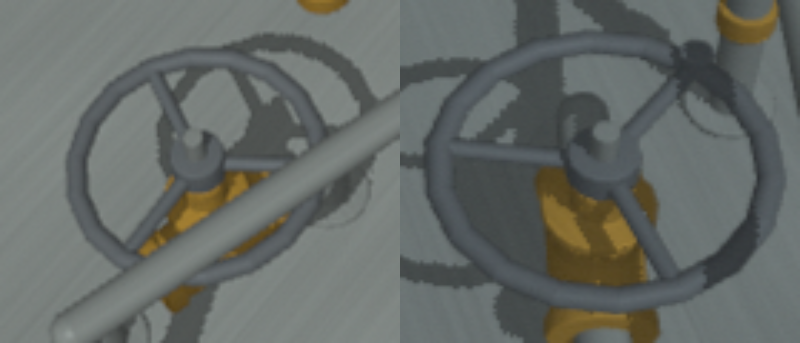

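The boss is at side (383.5,318), within 1 px of its closed-stop angle. The stem is visibly higher and the gripper is clear, so the valve is one full turn open.

```bash
python3 -c "
from workcell import arm
print(arm.finish_job())"
```

```text
the job is handed in; nothing more can be done
None
```

I closed the large valve to its firm stop, opened it one full turn and handed the job in at about 54 s. The boss is back within a pixel of its closed-stop angle and the gripper is clear. I did not re-measure the small valve or bystanders afterwards, and the hand-in returned no verdict.

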